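# Find the stamped carton and push it to the outgoing rail

## Robot

A 6-joint arm with a two-finger parallel gripper is mounted at the origin on the work surface; the furniture and walls round the work are solid. World frame = base frame: x ahead of the robot, y to its left, z up, the work surface at z = 0. Lengths are in m, angles in rad, forces in N, time in s.
With the tool pointing down it reaches from about 0.4 to 0.825 m from the base axis. Payload 7 kg.
Tool frame: the origin (TCP) lies midway between the tips of the shut fingers; the grasp point (between the pads) lies 19 mm behind it; z points along the fingers, y is the line along which they close (so a half turn about z gives the same grasp; the last joint's range is limited). The gripper opens to 88 mm and grips with 3 to 60 N. Pads are 19 mm wide; open, the fingers measure 130 mm over their backs; the gripper's body (78 mm by 193 mm) begins 47 mm behind the grasp point.
Start: joints at [0.288, 0.359, 0.012, 0, -1.224, -0.288], TCP at [0.675, -0, 0.227] pointing down, gripper open.
Joint ranges: [-3.07, 3.07], [-1.43, 2.12], [-1.02, 1.25], [-3.03, 1.67], [-3.05, -0], [-3.03, 3.03]. Speed limits (rad/s): [2.39, 2.39, 3.01, 3.14, 3.14, 3.14].

## Interface

Orientations are given as [roll, pitch, yaw] about the fixed x, y, z axes, in that order (R = Rz(yaw) Ry(pitch) Rx(roll)).
In Python, from station import get_state, grab_frame, calibration, job_done, boxes_of, regions_of, spot_point gives the robot as it stands. The module is installed in compiled form; this text tells all that it offers.
- The arm moves only by the tool arm_command, never from a script. Its argument "commands" is a list of rows, each an object of numbers: "tx", "ty", "tz": the shift along the tool's x, y, z each as a share of 25 cm, from -1 to 1; "twist": the turn about the tool's z as a share of 180 degrees, from -1 to 1. A call has exactly 8 rows; each row is the pose to reach, as a shift and turn from the pose commanded when the call began, along the tool's axes at that moment, turning the shorter way round; what a row does not reach only later rows make up. A row lasts 1/12 s, in which the tool goes at most 41.7 mm and 7.16 degrees, less where a joint would pass 70% of its speed; a pose out of reach is approached as far as the arm can. A call with a number of a shift or a turn outside -1 to 1 is refused whole. A call with a gripper value outside its range is refused whole. "claw" is the opening, from 0 (shut) to 1 (fully open), set as the call begins (left out, the last holds). The fingers move at their own pace and stop on an object; "grip_force" is the grip in N (left out, the last holds). Time passes only in rows, so rows that repeat a pose let the fingers close, or fill a call up. It gives the time, the measured TCP pose, the force, the opening and the grip force at its end, in the units of the state.
- get_state(): the state, without advancing time (a new reading comes with each control period).
- grab_frame(name): name is "scene" or "side" or "wrist"; returns the picture (384x512x3 uint8, red, green, blue); there is no depth.
- calibration(name): a dict with "camera_matrix" (3x3 intrinsics, pixels), "extrinsics" (4x4, takes a point from camera to world coordinates). Camera axes: x right, y down, z forward; pixel columns grow to the right and rows downward; lengths in m; the calibration is good to about 2 mm. A picture is of the moment at which its call begins: read the wrist's pose just before it. calibration takes no time and is no camera call; for the wrist camera it gives the pose at the moment of the call.
- job_done(): hands the job in; it is judged then, once.
Trained networks look in the newest picture that a camera, given by its name, has taken for a name from the list of things; names that differ only in an ending like _2 or _b are one class to them, and where a whole thing is asked for, a point or a joint stands for the part that bears it (a point fixed in the world has none). Each returns a list of dicts, best first, with "score" (0 to 1); they miss things now and then, are a little off and sometimes report something else, mostly with a low value. They report only what shows in the picture. A call takes as long as a camera call. They do not tell look-alikes from the thing itself.
- boxes_of(query, camera): "rect" ([left, top, right, bottom] in pixels, round what is visible of it).
- regions_of(query, camera): "region" (384x512 bool, what is visible of it) and "rect" ([left, top, right, bottom] in pixels, round what is visible of it).
- spot_point(query, camera): "uv" ([column, row] in pixels: a listed point, or the origin of a listed thing).
The state is a dict: "t": time; "q": joint angles; "qd": joint speeds; "joint_efforts": joint torques, N m; "eef_pos": TCP position; "ee_rot": TCP orientation; "force": force on the tool from outside, world axes, zero at the start; "moment": the same for the moment, N m; "width": finger opening in m; "gripper_force": force on a finger pad.
Only numpy, scipy, OpenCV 4.12 (cv2) and the standard library are available. Lean on these libraries where they do the work, as an engineer would, in place of code of your own. Each camera call takes 0.05 s, during which the arm holds its last target. There are 200 camera calls.

## Task

Two identical small cardboard cartons stand on the desk; one of them has a ring stamped on its underside. Using only pushes of the fingertips, with nothing gripped or lifted, tip both cartons over backwards, away from the robot, so that they lie on their backs and show their undersides, and only then gently push the stamped one forward, still lying on its back, until its top end rests flat against the low aluminium rail behind them. Leave the other carton lying on its back short of the rail, and do not disturb the stapler, the eraser or the balm stick.

Things in the scene. Friction and masses are not known exactly. Their poses are not given: they have to be found in the camera images.
- carton_a: Upright loose cardboard carton, 46 mm deep (x) x 62 wide (y) x 80 tall (z), about 0.16 kg evenly spread, on the desk mat. Origin: centre of its underside. Standing: z up, x away from the robot, paper label towards the robot. Pushed away near its top it tips over its far bottom edge. Lying on its back: z points away from the robot, x straight down, underside faces the robot, origin 23 mm up.
- carton_b: The other carton: same size, look, weight and axes. The two swap places at random. Exactly one of the two has the stamp underneath; the other's underside is blank.
- stamp (a point): Centre of the stamp, a dark ink ring 35 mm across with a 54 mm bar through it, on the slightly recessed underside of one of the cartons, within 3 mm of that carton's origin. Out of sight while the carton stands.
- rail: Fixed aluminium angle rail with black end caps, 180 mm long (y), 26 mm high, on the desk behind the cartons. Origin: on the desk, middle of its front face; its x axis points away from the robot, square to the rail. A carton on its back flat against it has its origin 80 mm in front of that face. The cartons start on a 2 mm thick mat whose far edge (x = 0.52 m) lies between them and the rail.
- stapler: Bystander, loose: small desk stapler 31 x 112 x 37 mm, to the right of the cartons. Origin: centre of its underside, long axis y.
- lip_balm: Bystander, loose: balm stick standing upright, 19 mm across, 64 mm tall, behind the rail. Origin: centre of its foot.
- eraser: Bystander, loose: eraser in a card sleeve, 22 x 43 x 12 mm, lying behind the rail. Origin: centre of its underside.
Mind the look-alikes: they are no part of the job. Leave any turquoise or yellow look-alike of the carton_a alone.

How it is judged:
On the way, in this order (a step that is already met when the one before it is completed fails the run):
1. both cartons lie on their backs, undersides towards the robot (angle between each of carton_a, carton_b's own x axis and vertical above 2.95 rad), for 0.2 s.
2. the stamped carton, on its back, is pushed flat against the rail (all of step 1 and x of carton_a in the frame of rail between -0.085 and -0.07 m and y of carton_a in the frame of rail between -0.095 and 0.095 m and angle between the y axis of carton_a and the y axis of rail, either way round below 0.1 rad), for 0.2 s.
At the end, for the whole second after the job is handed in: Both cartons lie on their backs (within 0.19 rad) and at rest; the stamped one's top end is flat against the rail's front face (within 5 mm and 0.1 rad, its middle on the rail's length, to 5 mm past its ends); the other one is still short of the rail by 15 mm or more (all of step 2 and linear speed of each of carton_a, carton_b below 0.01 m/s and x of carton_b in the frame of rail below -0.095 m); the robot touches nothing.
It fails at once if a carton is lifted or carried (its underside's centre more than 45 mm above the surface) (height (world z) of any of carton_a, carton_b above 0.045 m).
It fails at once if the blank carton is pushed to the rail (angle between carton_b's own x axis and vertical above 2.95 rad and x of carton_b in the frame of rail above -0.085 m).
It fails at once if the carton is rammed against the rail instead of gently pushed (over 30 N) (contact force between carton_a and rail above 30 N).
It fails at once if the stapler, the balm stick or the eraser is shifted by more than 20 mm or tipped (distance of any of stapler, lip_balm, eraser from where it was at the start of the episode above 0.02 m or angle between any of stapler, lip_balm, eraser's own z axis and vertical above 0.35 rad).
It also fails if it takes over 48 s, if anything falls off the work surface, if the arm or the gripper's body presses on something with over 40 N, if the wrist force passes 120 N, or if a joint passes its speed limit or range.

## Working session

There is one attempt and no reset: what is moved stays moved. The work goes in short steps, Python scripts to look and compute and a tool call to move; the robot and the scene stay as the last step left them, time stands still between calls to the robot, and variables do not carry over. Pictures are saved under pics/ and viewed, at most 10 in all, crops included, and the job is handed in when it is done.

Besides the shell and the picture viewer there is one more tool, called after "Request:" as a command line: name --argument value ..., lists and objects as JSON in quotes. arm_command: Moves the arm, as the interface text tells. Shift numbers are shares of 25 cm and turn numbers shares of 180 degrees, none past 1 either way. Its arguments: {"type":"object","properties":{"commands":{"type":"array"},"claw":{"type":"number"},"grip_force":{"type":"number"}},"required":["commands"]}

```bash
mkdir -p pics; cat > h.py <<'E'
import numpy as np, cv2
from station import *
def ray(cam,uv,z):
    c=calibration(cam);K=np.array(c["camera_matrix"]);T=np.array(c["extrinsics"])
    d=T[:3,:3]@np.linalg.solve(K,[uv[0],uv[1],1.]);o=T[:3,3]
    return o+d*(z-o[2])/d[2]
def proj(cam,p):
    c=calibration(cam);K=np.array(c["camera_matrix"]);T=np.linalg.inv(np.array(c["extrinsics"]))
    q=K@(T[:3,:3]@np.array(p)+T[:3,3]);return q[:2]/q[2]
def save(im,n): cv2.imwrite(f"pics/{n}.png",im[:,:,::-1])
E
python3 - <<'E'
from h import *
a=grab_frame("scene");b=grab_frame("side")
save(np.vstack([a,b])[:, :],"s0") if 0 else save(cv2.resize(np.hstack([a,b]),(800,300)),"s0")
for cam in("scene","side"):
    print(cam,np.round(np.array(calibration(cam)["extrinsics"])[:3,[2,3]].T,3).tolist())
    for n in("carton_a","rail","stapler","lip_balm","eraser"):
        for r in boxes_of(n,cam)[:4]: print(n,"box",np.round(r["rect"]),round(r["score"],2))
        for r in spot_point(n,cam)[:4]: print(n,"pt",np.round(r["uv"],1),round(r["score"],2),np.round(ray(cam,r["uv"],0.002),3))
s=get_state();print(s["t"],s["eef_pos"],s["ee_rot"],s["width"])
E
```

```text
scene [[0.496, 0.384, -0.778], [-0.014, -0.318, 0.866]]
carton_a box [199. 191. 235. 234.] 0.93
carton_a box [246.  92. 272. 135.] 0.89
carton_a box [211. 231. 245. 268.] 0.87
carton_a box [139. 210. 169. 253.] 0.71
carton_a pt [226.1 258. ] 0.97 [0.343 0.045 0.002]
carton_a pt [258.6 123.9] 0.87 [0.727 0.258 0.002]
carton_a pt [174.3 187.8] 0.7 [0.413 0.277 0.002]
carton_a pt [155.6 241.5] 0.61 [0.275 0.198 0.002]
rail pt [236.7 163.4] 0.97 [0.573 0.209 0.002]
stapler box [272. 226. 301. 272.] 0.66
stapler pt [287.  251.5] 0.5 [ 0.441 -0.05   0.002]
lip_balm box [242. 126. 251. 152.] 0.49
lip_balm pt [241.9 143.6] 0.5 [0.638 0.245 0.002]
eraser box [258. 150. 277. 161.] 0.63
eraser pt [266.9 156.2] 0.51 [0.643 0.164 0.002]
eraser pt [214.4 223.8] 0.16 [0.395 0.126 0.002]
side [[0.378, -0.771, -0.513], [0.175, 0.773, 0.492]]
carton_a box [274. 188. 305. 235.] 0.78
carton_a box [313. 174. 345. 218.] 0.7
carton_a box [241. 220. 276. 276.] 0.66
carton_a box [315. 223. 360. 268.] 0.63
carton_a pt [131.6 214.1] 0.72 [0.737 0.251 0.002]
carton_a pt [289.3 227. ] 0.69 [0.396 0.135 0.002]
carton_a pt [326.5 209.4] 0.63 [0.343 0.03  0.002]
carton_a pt [258.6 262.3] 0.61 [0.407 0.268 0.002]
rail box [175. 197. 218. 248.] 0.74
rail pt [202.1 224.6] 0.71 [0.571 0.213 0.002]
stapler box [286. 168. 320. 192.] 0.78
stapler box [273. 185. 305. 236.] 0.74
stapler pt [307.2 184.9] 0.89 [ 0.422 -0.059  0.002]
stapler pt [253.9 264.4] 0.47 [0.412 0.278 0.002]
lip_balm box [168. 194. 179. 224.] 0.54
lip_balm pt [172.6 219.1] 0.62 [0.641 0.225 0.002]
eraser box [180. 199. 188. 211.] 0.41
eraser pt [183.6 207. ] 0.68 [0.648 0.173 0.002]
1.1 [ 6.74973516e-01 -4.02864762e-05  2.26569719e-01] [-3.14159047e+00 -1.25870186e-06 -1.57081653e+00] 0.08742601034202646
```

View pics/s0.png

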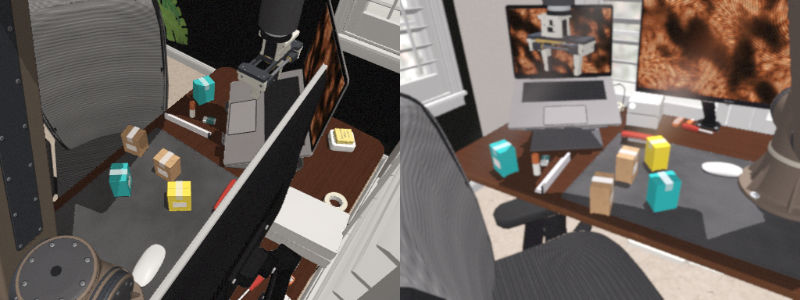

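Request:
arm_command --commands '[{"tx": -0.8,"ty": 0.96,"tz": -0.2,"twist": -0.5},{"tx": -0.8,"ty": 0.96,"tz": -0.2,"twist": -0.5},{"tx": -0.8,"ty": 0.96,"tz": -0.2,"twist": -0.5},{"tx": -0.8,"ty": 0.96,"tz": -0.2,"twist": -0.5},{"tx": -0.8,"ty": 0.96,"tz": -0.2,"twist": -0.5},{"tx": -0.8,"ty": 0.96,"tz": -0.2,"twist": -0.5},{"tx": -0.8,"ty": 0.96,"tz": -0.2,"twist": -0.5},{"tx": -0.8,"ty": 0.96,"tz": -0.2,"twist": -0.5}]' --claw 0

```text
t: 1.77
eef_pos: [0.4327, 0.2015, 0.2778]
ee_rot: [-3.139, -0.0, -0.564]
force: [0.9, 0.4, 0.3]
width: 0.0397
gripper_force: 0.0
```

```bash
python3 - <<'E'
from h import *
s=get_state();print(s["t"],s["eef_pos"],s["ee_rot"],s["width"],s["q"])
T=np.array(calibration("wrist")["extrinsics"]);print(np.round(T,3).tolist())
save(grab_frame("wrist"),"w1")
for n in("carton_a","rail","stapler","lip_balm","eraser"):
    for r in boxes_of(n,"wrist")[:4]: print(n,"box",np.round(r["rect"]),round(r["score"],2))
    for r in spot_point(n,"wrist")[:4]: print(n,"pt",np.round(r["uv"],1),round(r["score"],2),np.round(ray("wrist",r["uv"],0.002),3))
E
```

```text
1.7667 [0.43270828 0.20145747 0.27775393] [-3.13943136e+00 -5.29725073e-05 -5.63614508e-01] 0.03968738335922805 [ 8.49003144e-01 -6.91911531e-03 -3.23973696e-01 -3.03464196e-04
 -1.25159910e+00  1.58273652e-01]
[[-0.534, -0.813, -0.234, 0.497], [-0.846, 0.512, 0.149, 0.161], [-0.001, 0.277, -0.961, 0.435], [0.0, 0.0, 0.0, 1.0]]
carton_a box [282. 130. 345. 185.] 0.92
carton_a box [192. 171. 248. 232.] 0.9
carton_a box [ 59.   0. 131.  23.] 0.71
carton_a box [357. 126. 432. 183.] 0.55
carton_a pt [306.9 155.9] 0.91 [0.391 0.132 0.002]
carton_a pt [225.4 193.7] 0.78 [0.408 0.273 0.002]
carton_a pt [375.  150.3] 0.69 [0.343 0.039 0.002]
carton_a pt [302.5 231.3] 0.49 [0.284 0.201 0.002]
rail pt [200.   77.3] 0.94 [0.574 0.203 0.002]
stapler box [390.  16. 453.  97.] 0.64
stapler pt [416.9  56.1] 0.83 [ 0.431 -0.071  0.002]
lip_balm box [138.  33. 170.  56.] 0.87
lip_balm pt [160.9  48.9] 0.77 [0.633 0.226 0.002]
eraser box [174.   0. 206.  28.] 0.94
eraser pt [191.7   9.4] 0.78 [0.649 0.161 0.002]
eraser pt [224.2 191.6] 0.65 [0.414 0.269 0.002]
```

View pics/w1.png

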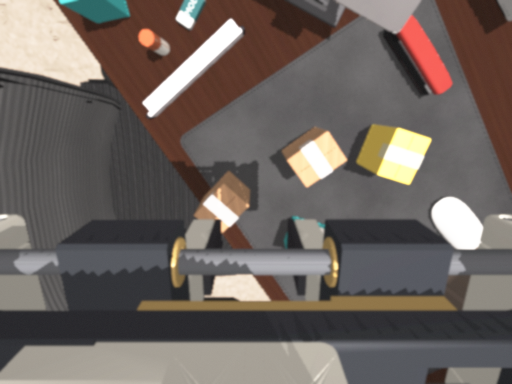

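Request:
arm_command --commands '[{"tx": -0.135,"ty": 0.086,"tz": 0,"twist": -0.182},{"tx": -0.135,"ty": 0.086,"tz": 0,"twist": -0.182},{"tx": -0.135,"ty": 0.086,"tz": 0,"twist": -0.182},{"tx": -0.135,"ty": 0.086,"tz": 0,"twist": -0.182},{"tx": -0.135,"ty": 0.086,"tz": 0,"twist": -0.182},{"tx": -0.135,"ty": 0.086,"tz": 0,"twist": -0.182},{"tx": -0.135,"ty": 0.086,"tz": 0,"twist": -0.182},{"tx": -0.135,"ty": 0.086,"tz": 0,"twist": -0.182}]'

```text
t: 2.98
eef_pos: [0.3951, 0.1999, 0.2764]
ee_rot: [3.141, 0.0, -0.002]
force: [-0.3, -0.4, 0.0]
width: 0.0002
gripper_force: 0.0
```

```bash
python3 - <<'E'
from h import *
s=get_state();print(s["t"],s["eef_pos"],s["ee_rot"],s["width"],np.round(s["q"],2))
im=grab_frame("wrist");save(im,"w2")
for n in("carton_a","rail"):
    for r in regions_of(n,"wrist")[:4]:
        m=r["region"].astype(np.uint8)
        z=0.082 if n[0]=='c' else .026
        ys,xs=np.nonzero(m);
        if len(xs)<50: continue
        P=np.array([ray("wrist",(x,y),z)[:2] for x,y in zip(xs,ys)],np.float32)
        print(n,round(r["score"],2),np.round(r["rect"]),"minrect",np.round(cv2.minAreaRect(P)[0],3),np.round(cv2.minAreaRect(P)[1],3),round(cv2.minAreaRect(P)[2],1))
    for r in spot_point(n,"wrist")[:4]: print(n,"pt",np.round(r["uv"],1),round(r["score"],2),np.round(ray("wrist",r["uv"],0.002),3))
E
```

```text
2.9833 [0.39513083 0.19991913 0.27643241] [ 3.14131357e+00  2.03650700e-04 -2.39647361e-03] 0.0002368670662292997 [ 0.92 -0.07 -0.39  0.   -1.25  0.65]
carton_a 0.9 [335. 168. 407. 230.] minrect [0.355 0.046] [0.081 0.064] 41.6Traceback (most recent call last):
  File "<stdin>", line 10, in <module>
  File "h.py", line 4, in ray
    c=calibration(cam);K=np.array(c["camera_matrix"]);T=np.array(c["extrinsics"])
ValueError: time passes only in moves, steps and waits
```

View pics/w2.png

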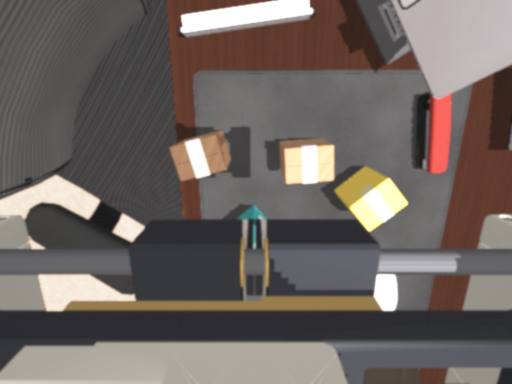

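```bash
cat > h.py <<'E'
import numpy as np, cv2
from station import *
def cal(cam):
    c=calibration(cam);return np.array(c["camera_matrix"]),np.array(c["extrinsics"])
def ray(C,uv,z):
    K,T=C;uv=np.atleast_2d(np.array(uv,float))
    d=np.c_[uv,np.ones(len(uv))]@np.linalg.inv(K).T@T[:3,:3].T;o=T[:3,3]
    return (o+d*((z-o[2])/d[:,2])[:,None])[:,:2]
def save(im,n): cv2.imwrite(f"pics/{n}.png",im[:,:,::-1])
E
python3 - <<'E'
from h import *
C=cal("wrist");im=grab_frame("wrist")
g=cv2.cvtColor(im,cv2.COLOR_RGB2GRAY)
# white label stripes on tops and white rail top: threshold
m=((im.min(2)>185)).astype(np.uint8)
n,l,st,ce=cv2.connectedComponentsWithStats(m)
for i in range(1,n):
    if st[i,4]>250 and st[i,1]<215:
        ys,xs=np.nonzero(l==i); z=.026 if st[i,1]<50 else .082
        r=cv2.minAreaRect(ray(C,np.c_[xs,ys],z).astype(np.float32))
        print(st[i],np.round(r[0],3),np.round(r[1],3),round(r[2],1))
for q in("carton_a","rail"):
  for r in regions_of(q,"wrist")[:4]:
    k,_=cv2.findContours(r["region"].astype(np.uint8),cv2.RETR_EXTERNAL,cv2.CHAIN_APPROX_NONE)
    k=max(k,key=cv2.contourArea)[:,0]
    print(q,round(r["score"],2),np.round(r["rect"]))
    for z in (.082,.002):
        R=cv2.minAreaRect(ray(C,k,z).astype(np.float32));print(z,np.round(R[0],3),np.round(R[1],3),round(R[2],1))
for q in("carton_a","rail"):
  for r in spot_point(q,"wrist")[:4]: print(q,round(r["score"],2),np.round(r["uv"]),ray(C,r["uv"],.002 if q[0]=='c' else 0).round(3))
E
```

```text
[ 181    0  133   33 2408] [0.583 0.21 ] [0.021 0.172] 7.4
[ 460    0   52   81 2120] [ 0.552 -0.103] [0.089 0.067] 14.2
[185 139  25  39 588] [0.407 0.271] [0.048 0.02 ] 14.4
[ 287  145   46   39 1456] [0.399 0.129] [0.049 0.058] 1.8
[   0  176   99   42 2122] [0.356 0.472] [0.134 0.056] 89.2
[ 352  180   54   49 1376] [0.344 0.034] [0.049 0.059] 40.7
carton_a 0.93 [333. 169. 409. 232.]
0.082 [0.355 0.045] [0.08  0.063] 41.8
0.002 [0.329 0.01 ] [0.099 0.078] 41.8
carton_a 0.9 [280. 141. 334. 183.]
0.082 [0.403 0.132] [0.057 0.069] 2.7
0.002 [0.387 0.117] [0.07  0.085] 2.7
carton_a 0.6 [241. 205. 264. 225.]
0.082 [0.327 0.202] [0.025 0.025] 43.3
0.002 [0.294 0.202] [0.03  0.031] 43.3
carton_a 0.55 [166. 129. 232. 181.]
0.082 [0.41  0.266] [0.051 0.071] 14.0
0.002 [0.396 0.281] [0.062 0.087] 14.0
rail 0.66 [183.   0. 318.  35.]
0.082 [0.565 0.208] [0.022 0.154] 7.4
0.002 [0.587 0.21 ] [0.027 0.189] 7.4
carton_a 0.95 [208. 148.] [[0.408 0.27 ]]
carton_a 0.95 [357. 189.] [[0.342 0.034]]
carton_a 0.91 [301. 156.] [[0.396 0.126]]
carton_a 0.68 [256. 225.] [[0.28  0.196]]
rail 0.92 [253.  30.] [[0.572 0.201]]
```

Request:
arm_command --commands '[{"tx": -0.124,"ty": -0.236,"tz": 0.05,"twist": -0.08},{"tx": -0.124,"ty": -0.236,"tz": 0.15,"twist": -0.08},{"tx": -0.124,"ty": -0.236,"tz": 0.3,"twist": -0.08},{"tx": -0.124,"ty": -0.236,"tz": 0.45,"twist": -0.08},{"tx": -0.124,"ty": -0.236,"tz": 0.6,"twist": -0.08},{"tx": -0.124,"ty": -0.236,"tz": 0.75,"twist": -0.08},{"tx": -0.124,"ty": -0.236,"tz": 0.85,"twist": -0.08},{"tx": -0.124,"ty": -0.236,"tz": 0.85,"twist": -0.08}]'

```text
t: 4.0
eef_pos: [0.3618, 0.2561, 0.0597]
ee_rot: [3.136, 0.007, 0.251]
force: [-0.6, -0.3, 0.4]
width: 0.0005
gripper_force: 0.0
```

Request:
arm_command --commands '[{"tx": 0.04},{"tx": 0.07},{"tx": 0.1},{"tx": 0.13},{"tx": 0.16},{"tx": 0.19},{"tx": 0.22},{"tx": 0.24}]'

```text
invalid input
```

```bash
python3 - <<'E'
from h import *
s=get_state();print(s["eef_pos"],s["force"])
a=grab_frame("side");b=grab_frame("scene")
save(np.hstack([cv2.resize(a[140:300,140:400],(400,246)),cv2.resize(b[100:260,120:380],(400,246))]),"p1")
E
```

```text
[0.36180568 0.25609895 0.0596958 ] [-0.62541466 -0.33091768  0.41390397]
```

View pics/p1.png

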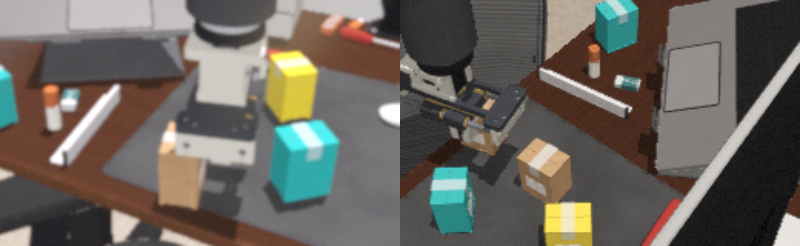

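The move was refused (all keys are needed); the picture shows the gripper just behind the left carton, both cartons still standing.

Request:
arm_command --commands '[{"tx": 0.04,"ty": 0,"tz": 0,"twist": 0},{"tx": 0.07,"ty": 0,"tz": 0,"twist": 0},{"tx": 0.1,"ty": 0,"tz": 0,"twist": 0},{"tx": 0.13,"ty": 0,"tz": 0,"twist": 0},{"tx": 0.16,"ty": 0,"tz": 0,"twist": 0},{"tx": 0.19,"ty": 0,"tz": 0,"twist": 0},{"tx": 0.22,"ty": 0,"tz": 0,"twist": 0},{"tx": 0.24,"ty": 0,"tz": 0,"twist": 0}]'

```text
t: 4.77
eef_pos: [0.4231, 0.2744, 0.0641]
ee_rot: [-3.142, -0.0, 0.252]
force: [0.3, 0.3, 0.4]
width: 0.0005
gripper_force: 0.0
```

```bash
python3 - <<'E'
from h import *
s=get_state();print(s["eef_pos"],s["force"])
a=grab_frame("side");b=grab_frame("scene")
save(np.hstack([cv2.resize(a[140:300,140:400],(400,246)),cv2.resize(b[100:260,120:380],(400,246))]),"p2")
E
```

```text
[0.42305516 0.27435035 0.06405287] [0.29704128 0.34453589 0.39091225]
```

View pics/p2.png

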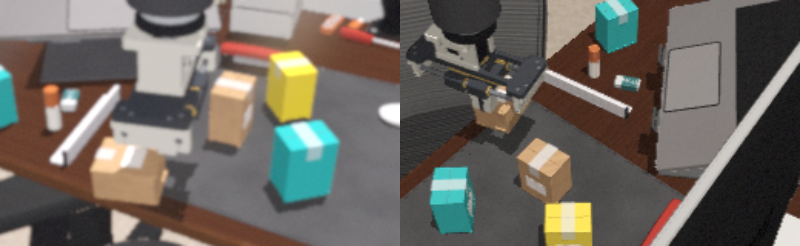

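Request:
arm_command --commands '[{"tx": -0.05,"ty": 0,"tz": -0.16,"twist": 0},{"tx": -0.1,"ty": 0,"tz": -0.3,"twist": 0},{"tx": -0.2,"ty": 0.1,"tz": -0.4,"twist": 0.03},{"tx": -0.3,"ty": 0.24,"tz": -0.4,"twist": 0.068},{"tx": -0.419,"ty": 0.38,"tz": -0.4,"twist": 0.068},{"tx": -0.419,"ty": 0.504,"tz": -0.4,"twist": 0.068},{"tx": -0.419,"ty": 0.504,"tz": -0.4,"twist": 0.068},{"tx": -0.419,"ty": 0.504,"tz": -0.4,"twist": 0.068}]'

```text
t: 5.53
eef_pos: [0.3517, 0.1245, 0.1644]
ee_rot: [-3.14, -0.001, 0.036]
force: [0.6, -0.4, 0.7]
width: 0.0004
gripper_force: 0.0
```

Reachable. Descend behind the right carton.

Request:
arm_command --commands '[{"tx": 0,"ty": 0,"tz": 0.1,"twist": 0},{"tx": 0,"ty": 0,"tz": 0.2,"twist": 0},{"tx": 0,"ty": 0,"tz": 0.3,"twist": 0},{"tx": 0,"ty": 0,"tz": 0.4,"twist": 0},{"tx": 0,"ty": 0,"tz": 0.4,"twist": 0},{"tx": 0,"ty": 0,"tz": 0.4,"twist": 0},{"tx": 0,"ty": 0,"tz": 0.4,"twist": 0},{"tx": 0,"ty": 0,"tz": 0.4,"twist": 0}]'

```text
t: 6.2
eef_pos: [0.3529, 0.127, 0.0653]
ee_rot: [-3.14, -0.002, 0.039]
force: [-0.6, 0.2, -0.8]
width: 0.0005
gripper_force: 0.0
```

Request:
arm_command --commands '[{"tx": 0.04,"ty": 0,"tz": 0,"twist": 0},{"tx": 0.07,"ty": 0,"tz": 0,"twist": 0},{"tx": 0.1,"ty": 0,"tz": 0,"twist": 0},{"tx": 0.13,"ty": 0,"tz": 0,"twist": 0},{"tx": 0.16,"ty": 0,"tz": 0,"twist": 0},{"tx": 0.19,"ty": 0,"tz": 0,"twist": 0},{"tx": 0.22,"ty": 0,"tz": 0,"twist": 0},{"tx": 0.24,"ty": 0,"tz": 0,"twist": 0}]'

```text
t: 6.87
eef_pos: [0.413, 0.1283, 0.0639]
ee_rot: [3.141, 0.0, 0.038]
force: [-0.4, -0.3, -0.3]
width: 0.0006
gripper_force: 0.0
```

Request:
arm_command --commands '[{"tx": 0,"ty": -0.1,"tz": -0.15,"twist": 0},{"tx": -0.1,"ty": -0.2,"tz": -0.3,"twist": 0},{"tx": -0.2,"ty": -0.25,"tz": -0.45,"twist": 0},{"tx": -0.2,"ty": -0.25,"tz": -0.6,"twist": 0},{"tx": -0.2,"ty": -0.25,"tz": -0.75,"twist": 0},{"tx": -0.2,"ty": -0.25,"tz": -0.8,"twist": 0},{"tx": -0.2,"ty": -0.25,"tz": -0.8,"twist": 0},{"tx": -0.2,"ty": -0.25,"tz": -0.8,"twist": 0}]'

```text
t: 7.53
eef_pos: [0.3599, 0.1893, 0.2652]
ee_rot: [-3.139, -0.002, 0.039]
force: [0.3, -0.0, -1.3]
width: 0.0002
gripper_force: 0.0
```

```bash
cat > look.py <<'E'
from h import *
import sys
C={c:cal(c) for c in("wrist","scene")}
im=grab_frame("wrist");b=grab_frame("scene")
save(np.hstack([cv2.resize(im,(400,300)),cv2.resize(b[100:260,120:380],(400,300))]),sys.argv[1])
for q,z in(("carton_a",.048),("rail",.026)):
  for r in regions_of(q,"wrist")[:5]:
    k,_=cv2.findContours(r["region"].astype(np.uint8),cv2.RETR_EXTERNAL,cv2.CHAIN_APPROX_NONE)
    k=max(k,key=cv2.contourArea)[:,0]
    R=cv2.minAreaRect(ray(C["wrist"],k,z).astype(np.float32))
    print(q,round(r["score"],2),np.round(r["rect"]),np.round(R[0],3),np.round(R[1],3),round(R[2],1))
for c in("wrist","scene"):
  for q in ("stamp","carton_a"):
    for r in spot_point(q,c)[:5]: print(c,q,round(r["score"],2),np.round(r["uv"]),ray(C[c],r["uv"],.025).round(3))
s=get_state();print(s["t"],s["eef_pos"],s["ee_rot"],s["force"])
E
python3 look.py p3
```

```text
carton_a 0.85 [274.  53. 328. 120.] [0.462 0.135] [0.08  0.064] 4.1
carton_a 0.77 [143.  34. 213. 112.] [0.468 0.286] [0.083 0.071] 15.5
carton_a 0.64 [217. 190. 268. 225.] [0.289 0.203] [0.06 0.06] 40.0
carton_a 0.57 [332. 149. 406. 212.] [0.344 0.03 ] [0.084 0.075] 40.6
wrist stamp 0.94 [354. 172.] [[0.35  0.044]]
wrist stamp 0.82 [296. 119.] [[0.421 0.134]]
wrist stamp 0.72 [246. 208.] [[0.287 0.199]]
wrist carton_a 0.9 [298. 122.] [[0.417 0.131]]
wrist carton_a 0.85 [188. 106.] [[0.432 0.282]]
wrist carton_a 0.84 [356. 173.] [[0.348 0.042]]
wrist carton_a 0.79 [246. 206.] [[0.29  0.198]]
scene stamp 0.9 [258. 124.] [[0.707 0.246]]
scene stamp 0.81 [155. 238.] [[0.272 0.191]]
scene stamp 0.6 [228. 258.] [[0.336 0.032]]
scene carton_a 0.97 [227. 260.] [[0.331 0.03 ]]
scene carton_a 0.93 [180. 179.] [[0.43 0.27]]
scene carton_a 0.9 [261. 121.] [[0.72  0.245]]
scene carton_a 0.88 [223. 213.] [[0.419 0.118]]
scene carton_a 0.67 [157. 239.] [[0.275 0.186]]
7.9333 [0.35951103 0.18848384 0.26337389] [3.14036152e+00 9.72879376e-04 3.84057374e-02] [-0.317258    0.74951863  0.04117612]
```

View pics/p3.png

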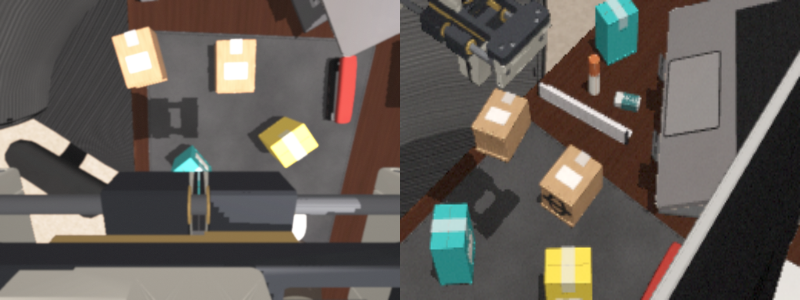

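Request:
arm_command --commands '[{"tx": 0.07,"ty": 0.12,"tz": 0.05,"twist": -0.015},{"tx": 0.131,"ty": 0.241,"tz": 0.12,"twist": -0.029},{"tx": 0.131,"ty": 0.241,"tz": 0.26,"twist": -0.029},{"tx": 0.131,"ty": 0.241,"tz": 0.4,"twist": -0.029},{"tx": 0.131,"ty": 0.241,"tz": 0.54,"twist": -0.029},{"tx": 0.131,"ty": 0.241,"tz": 0.68,"twist": -0.029},{"tx": 0.131,"ty": 0.241,"tz": 0.82,"twist": -0.029},{"tx": 0.131,"ty": 0.241,"tz": 0.92,"twist": -0.029}]'

```text
t: 8.6
eef_pos: [0.3936, 0.1287, 0.0315]
ee_rot: [3.14, 0.002, 0.129]
force: [-0.4, 0.5, -0.1]
width: 0.0006
gripper_force: 0.0
```

Request:
arm_command --commands '[{"tx": 0,"ty": 0,"tz": 0.01,"twist": 0},{"tx": 0,"ty": 0,"tz": 0.02,"twist": 0},{"tx": 0,"ty": 0,"tz": 0.02,"twist": 0},{"tx": 0,"ty": 0,"tz": 0.02,"twist": 0},{"tx": 0,"ty": 0,"tz": 0.02,"twist": 0},{"tx": 0,"ty": 0,"tz": 0.02,"twist": 0},{"tx": 0,"ty": 0,"tz": 0.02,"twist": 0},{"tx": 0,"ty": 0,"tz": 0.02,"twist": 0}]'

```text
t: 9.27
eef_pos: [0.3949, 0.1301, 0.0297]
ee_rot: [-3.141, -0.001, 0.13]
force: [-0.4, 0.4, -0.3]
width: 0.0003
gripper_force: 0.0
```

Request:
arm_command --commands '[{"tx": 0.025,"ty": 0,"tz": 0,"twist": 0},{"tx": 0.05,"ty": 0,"tz": 0,"twist": 0},{"tx": 0.07,"ty": 0,"tz": 0,"twist": 0},{"tx": 0.09,"ty": 0,"tz": 0,"twist": 0},{"tx": 0.11,"ty": 0,"tz": 0,"twist": 0},{"tx": 0.13,"ty": 0,"tz": 0,"twist": 0},{"tx": 0.145,"ty": 0,"tz": 0,"twist": 0},{"tx": 0.16,"ty": 0,"tz": 0,"twist": 0}]'

```text
t: 9.93
eef_pos: [0.4348, 0.135, 0.0289]
ee_rot: [3.142, 0.0, 0.13]
force: [-0.9, -1.2, -0.7]
width: 0.0004
gripper_force: 0.5
```

Request:
arm_command --commands '[{"tx": 0.02,"ty": 0,"tz": 0,"twist": 0},{"tx": 0.04,"ty": 0,"tz": 0,"twist": 0},{"tx": 0.06,"ty": 0,"tz": 0,"twist": 0},{"tx": 0.08,"ty": 0,"tz": 0,"twist": 0},{"tx": 0.1,"ty": 0,"tz": 0,"twist": 0},{"tx": 0.12,"ty": 0,"tz": 0,"twist": 0},{"tx": 0.12,"ty": 0,"tz": 0,"twist": 0},{"tx": 0.12,"ty": 0,"tz": 0,"twist": 0}]'

```text
t: 10.6
eef_pos: [0.4646, 0.1391, 0.0291]
ee_rot: [-3.141, -0.001, 0.13]
force: [-0.4, 0.5, 0.2]
width: 0.0005
gripper_force: 0.0
```

```bash
python3 look.py p4 | grep -v scene
```

```text
carton_a 0.78 [364. 371. 413. 382.] [0.388 0.042] [0.012 0.032] 7.5
carton_a 0.67 [196.  69. 328. 231.] [0.516 0.142] [0.081 0.062] 7.3
carton_a 0.58 [  0. 118.  93. 246.] [0.485 0.254] [0.069 0.047] 13.9
rail 0.9 [  4.   2. 321.  34.] [0.576 0.201] [0.014 0.163] 7.5
wrist stamp 0.83 [259. 213.] [[0.478 0.137]]
wrist stamp 0.7 [363. 370.] [[0.365 0.044]]
wrist carton_a 0.9 [260. 218.] [[0.474 0.136]]
wrist carton_a 0.67 [ 28. 253.] [[0.431 0.28 ]]
wrist carton_a 0.67 [359. 369.] [[0.366 0.048]]
11.0 [0.46400234 0.13889736 0.02912981] [-3.14153286e+00 -1.21869336e-04  1.29919819e-01] [ 0.02786308  0.46160271 -0.54698999]
```

View pics/p4.png

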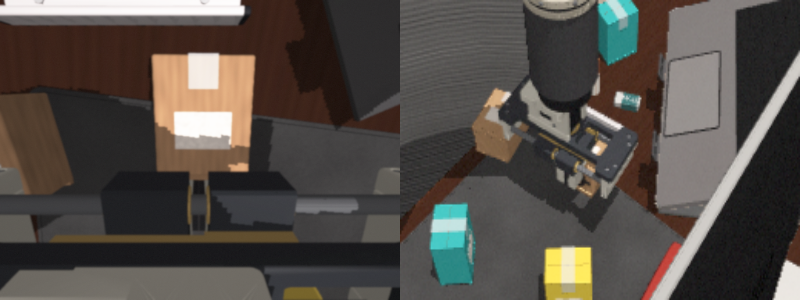

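Request:
arm_command --commands '[{"tx": 0.01,"ty": 0,"tz": 0,"twist": 0},{"tx": 0.02,"ty": 0,"tz": 0,"twist": 0},{"tx": 0.03,"ty": 0,"tz": 0,"twist": 0},{"tx": 0.04,"ty": 0,"tz": 0,"twist": 0},{"tx": 0.05,"ty": 0,"tz": 0,"twist": 0},{"tx": 0.06,"ty": 0,"tz": 0,"twist": 0},{"tx": 0.06,"ty": 0,"tz": 0,"twist": 0},{"tx": 0.06,"ty": 0,"tz": 0,"twist": 0}]'

```text
t: 11.67
eef_pos: [0.4792, 0.1409, 0.029]
ee_rot: [-3.142, -0.0, 0.13]
force: [-0.7, -0.7, 0.1]
width: 0.0001
gripper_force: 0.0
```

```bash
python3 look.py p5 | grep -v scene; python3 -c "
import cv2;a=cv2.imread('pics/p5.png');cv2.imwrite('pics/p5c.png',cv2.resize(a[0:180,0:400],(800,360)))"
```

```text
carton_a 0.75 [  0. 145.  95. 289.] [0.491 0.255] [0.058 0.045] 14.9
carton_a 0.75 [362. 372. 405. 384.] [0.401 0.047] [0.011 0.025] 7.4
carton_a 0.66 [195.  71. 325. 228.] [0.531 0.144] [0.079 0.062] 7.5
rail 0.65 [  4.   9. 319.  62.] [0.583 0.204] [0.024 0.167] 7.5
wrist stamp 0.74 [261. 214.] [[0.491 0.138]]
wrist stamp 0.59 [357. 383.] [[0.367 0.048]]
wrist carton_a 0.74 [262. 218.] [[0.489 0.137]]
wrist carton_a 0.69 [ 35. 272.] [[0.432 0.278]]
wrist carton_a 0.66 [358. 381.] [[0.369 0.048]]
12.0667 [0.47893128 0.14086802 0.02912315] [-3.14150684e+00 -1.17961110e-04  1.29829882e-01] [ 0.62447685  0.66759487 -0.10095534]
```

View pics/p5c.png

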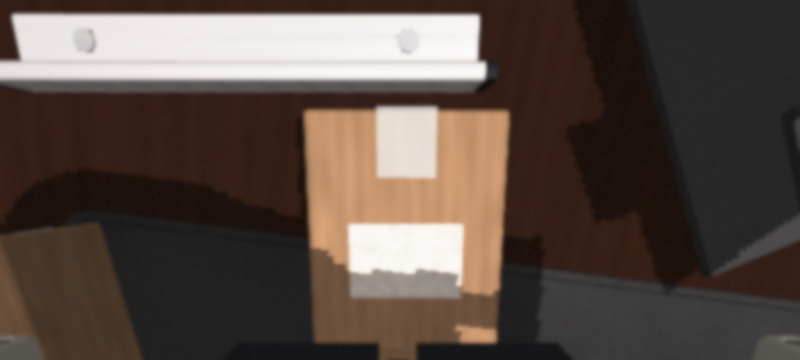

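Request:
arm_command --commands '[{"tx": 0.003,"ty": 0,"tz": 0,"twist": 0},{"tx": 0.006,"ty": 0,"tz": 0,"twist": 0},{"tx": 0.009,"ty": 0,"tz": 0,"twist": 0},{"tx": 0.012,"ty": 0,"tz": 0,"twist": 0},{"tx": 0.015,"ty": 0,"tz": 0,"twist": 0},{"tx": 0.018,"ty": 0,"tz": 0,"twist": 0},{"tx": 0.021,"ty": 0,"tz": 0,"twist": 0},{"tx": 0.024,"ty": 0,"tz": 0,"twist": 0}]'

```text
t: 12.73
eef_pos: [0.485, 0.1416, 0.029]
ee_rot: [3.142, 0.0, 0.13]
force: [-1.1, -0.2, -0.4]
width: 0.0007
gripper_force: 0.5
```

Request:
arm_command --commands '[{"tx": 0.001,"ty": 0,"tz": 0,"twist": 0},{"tx": 0.002,"ty": 0,"tz": 0,"twist": 0},{"tx": 0.003,"ty": 0,"tz": 0,"twist": 0},{"tx": 0.004,"ty": 0,"tz": 0,"twist": 0},{"tx": 0.005,"ty": 0,"tz": 0,"twist": 0},{"tx": 0.006,"ty": 0,"tz": 0,"twist": 0},{"tx": 0.007,"ty": 0,"tz": 0,"twist": 0},{"tx": 0.008,"ty": 0,"tz": 0,"twist": 0}]'

```text
t: 13.4
eef_pos: [0.4869, 0.1418, 0.0291]
ee_rot: [-3.142, -0.0, 0.13]
force: [-0.2, 1.0, -1.0]
width: 0.0005
gripper_force: 0.5
```

Request:
arm_command --commands '[{"tx": 0.001,"ty": 0,"tz": 0,"twist": 0},{"tx": 0.002,"ty": 0,"tz": 0,"twist": 0},{"tx": 0.003,"ty": 0,"tz": 0,"twist": 0},{"tx": 0.004,"ty": 0,"tz": 0,"twist": 0},{"tx": 0.005,"ty": 0,"tz": 0,"twist": 0},{"tx": 0.006,"ty": 0,"tz": 0,"twist": 0},{"tx": 0.007,"ty": 0,"tz": 0,"twist": 0},{"tx": 0.008,"ty": 0,"tz": 0,"twist": 0}]'

```text
t: 14.07
eef_pos: [0.4889, 0.1421, 0.0291]
ee_rot: [3.142, 0.0, 0.13]
force: [-1.8, -1.0, 0.3]
width: 0.0005
gripper_force: 0.5
```

```bash
python3 look.py p6 | grep -v scene; python3 -c "
import cv2;a=cv2.imread('pics/p6.png');cv2.imwrite('pics/p6c.png',cv2.resize(a[0:180,0:400],(800,360)))"
```

```text
carton_a 0.82 [  0. 158.  91. 304.] [0.498 0.255] [0.05  0.044] 13.8
carton_a 0.75 [364. 370. 395. 384.] [0.411 0.051] [0.012 0.02 ] 7.5
wrist stamp 0.76 [259. 215.] [[0.5  0.14]]
wrist carton_a 0.95 [257. 218.] [[0.498 0.141]]
wrist carton_a 0.8 [ 37. 286.] [[0.431 0.279]]
14.4667 [0.4888777  0.14213597 0.0290613 ] [ 3.14158673e+00 -4.30537912e-05  1.29842774e-01] [-0.26748614 -0.41951858 -0.53388604]
```

View pics/p6c.png

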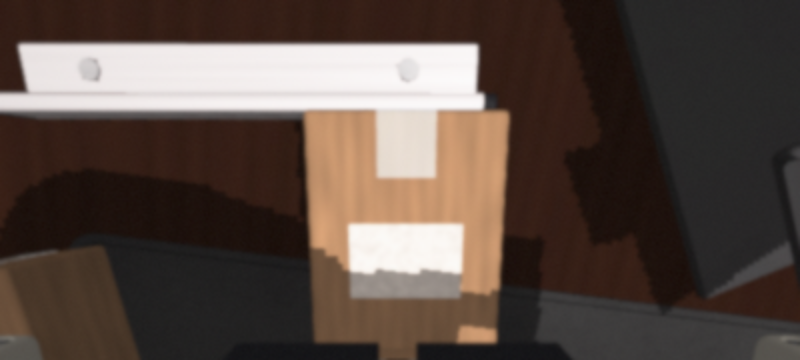

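Request:
arm_command --commands '[{"tx": 0.001,"ty": 0,"tz": 0,"twist": 0},{"tx": 0.002,"ty": 0,"tz": 0,"twist": 0},{"tx": 0.003,"ty": 0,"tz": 0,"twist": 0},{"tx": 0.004,"ty": 0,"tz": 0,"twist": 0},{"tx": 0.005,"ty": 0,"tz": 0,"twist": 0},{"tx": 0.006,"ty": 0,"tz": 0,"twist": 0},{"tx": 0.007,"ty": 0,"tz": 0,"twist": 0},{"tx": 0.008,"ty": 0,"tz": 0,"twist": 0}]'

```text
t: 15.13
eef_pos: [0.4909, 0.1424, 0.0291]
ee_rot: [3.142, 0.0, 0.13]
force: [-1.2, 0.1, -0.4]
width: 0.0004
gripper_force: 0.5
```

Request:
arm_command --commands '[{"tx": 0.001,"ty": 0,"tz": 0,"twist": 0},{"tx": 0.002,"ty": 0,"tz": 0,"twist": 0},{"tx": 0.003,"ty": 0,"tz": 0,"twist": 0},{"tx": 0.004,"ty": 0,"tz": 0,"twist": 0},{"tx": 0.005,"ty": 0,"tz": 0,"twist": 0},{"tx": 0.006,"ty": 0,"tz": 0,"twist": 0},{"tx": 0.007,"ty": 0,"tz": 0,"twist": 0},{"tx": 0.008,"ty": 0,"tz": 0,"twist": 0}]'

```text
t: 15.8
eef_pos: [0.4912, 0.142, 0.0287]
ee_rot: [3.141, 0.003, 0.129]
force: [-10.0, 1.9, 4.0]
width: 0.0003
gripper_force: 4.5
```

Force rose to 10 N: flat against the rail. Back off and rise.

Request:
arm_command --commands '[{"tx": -0.04,"ty": 0,"tz": 0,"twist": 0},{"tx": -0.12,"ty": 0,"tz": 0,"twist": 0},{"tx": -0.2,"ty": 0,"tz": -0.05,"twist": 0},{"tx": -0.24,"ty": 0,"tz": -0.2,"twist": 0},{"tx": -0.24,"ty": 0,"tz": -0.35,"twist": 0},{"tx": -0.24,"ty": 0,"tz": -0.5,"twist": 0},{"tx": -0.24,"ty": 0,"tz": -0.65,"twist": 0},{"tx": -0.24,"ty": 0,"tz": -0.7,"twist": 0}]'

```text
t: 16.47
eef_pos: [0.4357, 0.1362, 0.2102]
ee_rot: [-3.138, -0.009, 0.131]
force: [0.9, -0.1, 0.2]
width: 0.0005
gripper_force: 0.0
```

```bash
python3 look.py p7
```

```text
carton_a 0.89 [232.  36. 288. 113.] [0.542 0.145] [0.08  0.063] 7.5
rail 0.77 [128.  23. 284.  46.] [0.581 0.212] [0.024 0.173] 7.5
wrist stamp 0.9 [256. 115.] [[0.502 0.142]]
wrist carton_a 0.98 [258. 116.] [[0.501 0.14 ]]
wrist carton_a 0.76 [138. 159.] [[0.431 0.28 ]]
scene stamp 0.94 [156. 240.] [[0.27  0.186]]
scene stamp 0.92 [260. 127.] [[0.7   0.233]]
scene stamp 0.63 [230. 258.] [[0.337 0.028]]
scene stamp 0.62 [240. 185.] [[0.509 0.144]]
scene carton_a 0.89 [157. 242.] [[0.268 0.181]]
scene carton_a 0.88 [178. 178.] [[0.428 0.276]]
scene carton_a 0.84 [262. 120.] [[0.726 0.245]]
scene carton_a 0.78 [229. 257.] [[0.338 0.032]]
scene carton_a 0.73 [242. 186.] [[0.509 0.136]]
16.8667 [0.43284822 0.13447999 0.20290549] [3.14047148e+00 1.73296714e-03 1.29646478e-01] [ 0.78889631 -0.15862434 -0.66461263]
```

View pics/p7.png

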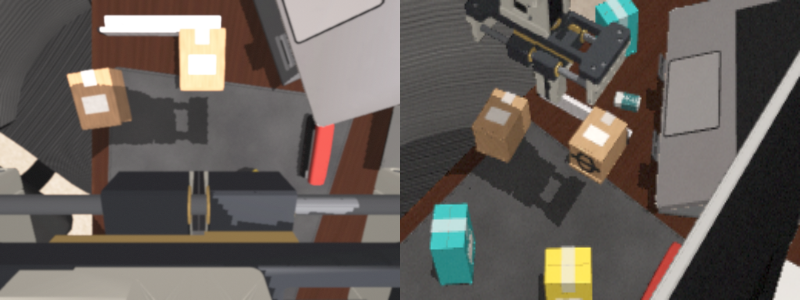

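The stamped carton lies flat against the rail, at the same 7.5° angle. The blank one lies about 50 mm short of it, and the bystanders look untouched.

```bash
python3 -c "
from station import job_done;print(job_done())"
```

```text
the job is handed in; nothing more can be done
None
```

I handed the job in at about 17 s of the 48 s allowed; no verdict came back. Both cartons lie on their backs, the stamped (right-hand) one flat against the rail at about 10 N and the blank one about 50 mm short. The stapler, eraser and balm stick looked undisturbed.

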